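Line up and lock the rotary assembly turntable

TASK

Push the turntable round by one of its upright black pegs until the red-edged slot in its rim lines up with the brass lock bolt, then push the bolt by its red thumb plate fully home into the slot, so that the turntable is locked. The conduit fitting stays standing on the centre spigot: lift nothing and leave the loose things around the fixture alone.

Things in the scene. Friction and masses are not known exactly. Their poses are not given: they have to be found in the camera images.
- fixture: Rotary assembly fixture bolted to the bench: dark steel base plate 230 x 230 mm, 12 mm thick, with a tongue 110 mm wide running out to 255 mm from the turntable's axis in its own -y direction. Origin on the turntable's axis at bench height, z up; the bolt slides along the fixture's y axis (x = 0). On the tongue sits the bolt's blue guide, 50 mm wide, from y = -188 to -118 mm, top 50 mm above the bench (55 mm over its screw heads)
- turntable (a joint): angle of the turntable, rad, 0 = slot in line with the bolt, growing anticlockwise seen from above. It turns freely without stops and stays where it is left (friction 0.2 N m, about 2.6 N at a peg). Aluminium disc of 100 mm radius, faces 30 and 42 mm above the bench, with one slot 20 mm wide and 30 mm deep cut radially into its rim, both lips painted red. It starts turned 0.4 to 1.8 rad anticlockwise
- slot_mouth (a point): middle of the slot's open end, on the disc's rim at its top face: 100 mm from the axis, 42 mm above the bench; at turntable angle 0 it points along the fixture's -y, straight at the bolt
- peg_a (a point): top centre of turning peg A: upright black sleeve, 18 mm diameter, top 97 mm above the bench, foot (a 24 mm steel collar, 4 mm high) on the disc at 42 mm, 78 mm from the axis; 90 degrees anticlockwise of the slot as seen from above (along the fixture's +x at turntable angle 0)
- peg_b (a point): top centre of turning peg B: the same, on the opposite side of the axis, 90 degrees clockwise of the slot (along the fixture's -x at turntable angle 0)
- bolt (a joint): travel of the lock bolt towards the turntable's axis, m: 0 = drawn back, 0.034 = fully home against its stop, where its end stands 26 mm deep in the slot. It stays where it is left (friction 2.5 N, no spring). The disc blocks it unless the slot is in line
- bolt_nose (a point): top middle of the front end of the brass bolt, 42 mm above the bench: a bar 16 mm wide and 11 mm high whose last 10 mm taper to 8 mm width, so that it enters and centres the slot if that is within about 4 mm of line. Fully drawn back, it stands 8 mm clear of the disc's rim; it may start pushed up to 4 mm forward
- thumb (a point): a point on the rear (pushed) face of the bolt's upright red thumb plate, in its middle, 70 mm above the bench: the plate is 44 mm wide, 8 mm thick and reaches from 30 to 88 mm above the bench, its face square to the fixture's y axis. Push it along the fixture's +y. Behind it the base tongue is 12 mm high and ends about 25 mm away; nothing else stands there
- nest (a point): centre of the nest on the turntable, on its axis, 47 mm above the bench: the seat of the fitting, with a spigot of 17 mm diameter and 25 mm height
- fitting: steel conduit fitting standing loose over the centre spigot, 55 mm high, 48 mm over its hexagon, top 102 mm above the bench; origin at the centre of its underside, z along its axis. To be left standing there
- locknut: loose brass locknut ring, 38 mm diameter and 9 mm high, lying on the base plate's corner at the fixture's +x +y; to be left alone
- spare_fitting: a second steel conduit fitting, 55 mm high, standing on the bench to the right of the fixture; to be left alone
- oil_can: yellow oil bottle with red cap, 52 mm diameter, 125 mm high, on the bench to the right; to be left alone
- wrench: wrench 200 mm long lying on the bench to the left; to be left alone
- screwdriver: screwdriver 200 mm long lying on the bench to the right; to be left alone
- parts_tray: green tray of nuts, 100 x 150 x 45 mm, on the bench to the left; to be left alone

How it is judged:
On the way, in this order (a step that is already met when the one before it is completed fails the run):
1. the slot is lined up with the bolt while the bolt is still drawn back (x of slot_mouth in the frame of fixture between -0.008 and 0.008 m and y of slot_mouth in the frame of fixture below 0 m and value of joint bolt below 0.014 m), for 0.2 s.
2. the bolt is pushed home (value of joint bolt above 0.031 m), for 0.2 s.
At the end, for the whole second after the job is handed in: The bolt is home (travel over 31 of 34 mm) in the slot, the slot's mouth within 4 mm of the bolt's line, and the fitting stands upright in its nest (within 7 mm, tilt under 0.12 rad) (value of joint bolt above 0.031 m and x of slot_mouth in the frame of fixture between -0.004 and 0.004 m and y of slot_mouth in the frame of fixture below 0 m and distance between fitting and nest below 0.007 m and angle between fitting's own z axis and vertical below 0.12 rad); the robot touches nothing.
It fails at once if the fitting was lifted, tipped or knocked off its spigot (distance between fitting and nest above 0.01 m or angle between fitting's own z axis and vertical above 0.25 rad).
It fails at once if a loose thing was moved more than 20 mm, or lifted (distance of any of locknut, spare_fitting, oil_can, wrench, screwdriver, parts_tray from where it was at the start of the episode above 0.02 m).
It also fails if it takes over 51 s, if anything falls off the work surface, if the arm or the gripper's body presses on something with over 40 N, if the wrist force passes 120 N, or if a joint passes its speed limit or range.

ROBOT

A 6-joint arm with a two-finger parallel gripper is mounted at the origin on the work surface. World frame = base frame: x ahead of the robot, y to its left, z up, the work surface at z = 0. Lengths are in m, angles in rad, forces in N, time in s.
With the tool pointing down it reaches from about 0.25 to 0.775 m from the base axis. Payload 4 kg.
Tool frame: the origin (TCP) lies midway between the tips of the shut fingers; the grasp point (between the pads) lies 19 mm behind it; z points along the fingers, y is the line along which they close (so a half turn about z gives the same grasp; the last joint's range is limited). The gripper opens to 94 mm and grips with 3 to 60 N. Pads are 16 mm wide; open, the fingers measure 119 mm over their backs; the gripper's body (75 mm by 177 mm) begins 78 mm behind the grasp point.
Start: joints at [1.066, 0.087, 1.371, -0, 1.684, -0.103], TCP at [0.215, 0.506, 0.206] pointing down, gripper open.
Joint ranges: [-3.1, 3.1], [-0.76, 2.03], [0.27, 2.55], [-1.08, 4.22], [0.17, 2.65], [-2.57, 2.57]. Speed limits (rad/s): [2.79, 2.79, 3.14, 3.14, 3.14, 3.14].

INTERFACE

Orientations are given as [roll, pitch, yaw] about the fixed x, y, z axes, in that order (R = Rz(yaw) Ry(pitch) Rx(roll)).
In Python, from bench import get_obs, snapshot, close_job gives the robot as it stands. The module is installed in compiled form; this text tells all that it offers.
- The arm moves only by the tool drive_tool, never from a script. Its argument "commands" is a list of rows, each a list of 6 numbers: the shift along the tool's x, y, z in units of 0.04 m (1.0 is 0.04 m), then the turn, a rotation vector about the tool's x, y, z in units of 0.1 rad (1.0 is 0.1 rad). In form: [[dx, dy, dz, wx, wy, wz], ...]. A call has 1 to 20 rows; each row shifts and turns the commanded pose from where the row before left it, along the tool's axes as they then stand; what a row does not reach is not made up. A row lasts 1/8 s, in which the tool goes at most 62.5 mm and 10.7 degrees, less where a joint would pass 70% of its speed; a pose out of reach is approached as far as the arm can. A call with a number of a shift or a turn outside -1 to 1 is refused whole. A call with a gripper value outside its range is refused whole. "gripper" is the closure, from 0 (fully open) to 1 (shut), set as the call begins (left out, the last holds). The fingers move at their own pace and stop on an object; the grip force is fixed at half the most. Time passes only in rows, so rows that do not move let the fingers close. It gives the time, the measured TCP pose, the force, the opening and the grip force at its end, in the units of the state.
- get_obs(): the state, without advancing time (a new reading comes with each control period).
- snapshot(name): name is "side" or "top"; returns a dict with "image" (400x640x3 uint8, blue, green, red), "range_z" (400x640 float32, m along the optical axis (not along the pixel's ray), 0 where there is no reading), "fx", "fy", "cx", "cy" (pixels), "rvec" (rotation vector, rad) and "tvec" (3), from world to camera coordinates, as OpenCV has them. Camera axes: x right, y down, z forward; pixel columns grow to the right and rows downward; lengths in m; the calibration is good to about 2 mm. A picture is of the moment at which its call begins.
- close_job(): hands the job in; it is judged then, once.
The state is a dict: "time": time; "joint_positions": joint angles; "qvel": joint speeds; "joint_torque": joint torques, N m; "tool_pos": TCP position; "ee_rot": TCP orientation; "wrist_force": force on the tool from outside, world axes, zero at the start; "wrist_torque": the same for the moment, N m; "width": finger opening in m; "finger_force": force on a finger pad.
Only numpy, scipy, OpenCV 4.12 (cv2) and the standard library are available. Lean on these libraries where they do the work, as an engineer would, in place of code of your own. Each camera call takes 0.05 s, during which the arm holds its last target. There are 200 camera calls.

## Working session

There is one attempt and no reset: what is moved stays moved. The work goes in short steps, Python scripts to look and compute and a tool call to move; the robot and the scene stay as the last step left them, time stands still between calls to the robot, and variables do not carry over. Pictures are saved under pics/ and viewed, at most 10 in all, crops included, and the job is handed in when it is done.

Besides the shell and the picture viewer there is one more tool, called after ">>>" in YAML: its name, and indented under it one key for each argument. drive_tool: Moves the arm, as the interface text tells. Its arguments: {"type":"object","properties":{"commands":{"type":"array"},"gripper":{"type":"number"}},"required":["commands"]}

```bash
mkdir -p pics; cat > h.py <<'E'
import numpy as np,cv2
from bench import get_obs,snapshot,close_job
def cloud(s):
    R=cv2.Rodrigues(np.array(s["rvec"],float))[0];t=np.array(s["tvec"],float).ravel()
    z=s["range_z"];v,u=np.indices(z.shape)
    P=np.stack([(u-s["cx"])/s["fx"]*z,(v-s["cy"])/s["fy"]*z,z],-1)
    W=(P-t)@R; W[z==0]=np.nan
    return W
E
python3 - <<'E'
from h import *
for n in("top","side"):
    s=snapshot(n);cv2.imwrite(f"pics/{n}0.png",s["image"]);np.savez(f"{n}0.npz",W=cloud(s),im=s["image"])
    print(n,s["fx"],s["rvec"],s["tvec"])
o=get_obs();print(o["tool_pos"],o["ee_rot"],o["time"],o["width"])
E
```

```text
top 418.66427811716363 [ 2.15004101 -2.19197974  0.10841321] [0.02680011 0.51614819 1.2096785 ]
side 377.36305378130936 [ 2.1813469  -0.40201876  0.17402363] [-0.50140282  0.18258751  1.18509072]
[0.21485075 0.50577166 0.20442031] [-3.13963017e+00 -1.94195780e-04  2.73986021e+00] 0.1 0.09453608886520808
```

View pics/top0.png

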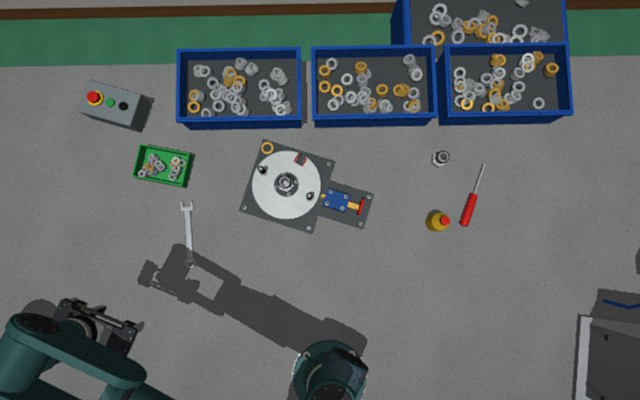

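View pics/side0.png

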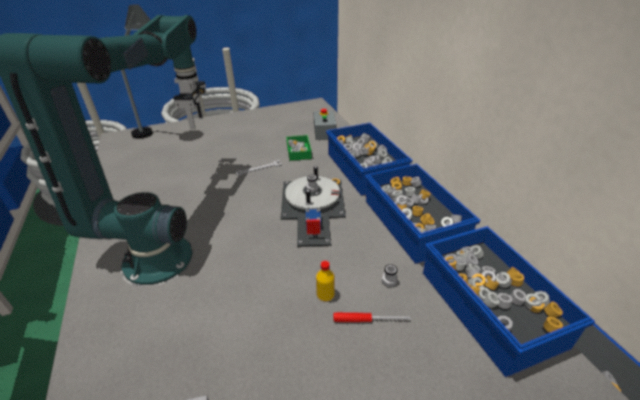

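The top view shows the disc centre at about (286,184), the slot at (300,157), peg A at (262,170) and peg B at (310,196). The thumb plate is at (362,207). The slot is about 75° anticlockwise of the bolt line. The side view shows the same layout, with the thumb plate facing the camera at (313,225).

```bash
cat >> h.py <<'E'
from scipy.optimize import least_squares
def measure(n="top",W=None,im=None,verbose=True):
    if W is None:
        s=snapshot(n);W=cloud(s);im=s["image"]
    hsv=cv2.cvtColor(im,cv2.COLOR_BGR2HSV).astype(int);H,S,V=hsv[...,0],hsv[...,1],hsv[...,2]
    z=W[...,2];r={}
    near=np.hypot(W[...,0]-.47,W[...,1]-.09)<.4
    c=lambda m:W[m]
    red=((H<8)|(H>172))&(S>110)&(V>60)&near
    blue=(H>100)&(H<125)&(S>120)&near
    r["masks"]=dict(red=red,blue=blue)
    return W,im,hsv,r
E
python3 - <<'E'
from h import *
d=np.load("top0.npz");W,im=d["W"],d["im"]
hsv=cv2.cvtColor(im,cv2.COLOR_BGR2HSV).astype(int)
reg=np.zeros(im.shape[:2],bool);reg[135:240,235:380]=1
z=W[...,2]
m=reg&(abs(z-.042)<.006)&(hsv[...,1]<50)&(hsv[...,2]>140)
P=W[m];print("disc n",len(P),P.mean(0))
mask=m.astype(np.uint8)
c=max(cv2.findContours(mask,cv2.RETR_EXTERNAL,cv2.CHAIN_APPROX_NONE)[0],key=len)[:,0]
Q=W[c[:,1],c[:,0]]
f=least_squares(lambda p:np.hypot(Q[:,0]-p[0],Q[:,1]-p[1])-p[2],[P[:,0].mean(),P[:,1].mean(),.1],loss="soft_l1",f_scale=.002)
print("circle",f.x);C=f.x[:2]
H,S,V=hsv[...,0],hsv[...,1],hsv[...,2]
red=reg&((H<8)|(H>172))&(S>90)
for nm,mm in [("thumb",red&(z>.06)),("slotlips",red&(abs(z-.042)<.012)&(np.hypot(W[...,0]-C[0],W[...,1]-C[1])<.12)),("blue",reg&(H>100)&(H<125)&(S>120)&(z>.03)),("pegs",reg&(z>.085)&(V<90)&(np.hypot(W[...,0]-C[0],W[...,1]-C[1])>.05)),("hex",reg&(z>.09)&(np.hypot(W[...,0]-C[0],W[...,1]-C[1])<.04))]:
    n,l,st,ce=cv2.connectedComponentsWithStats(mm.astype(np.uint8))
    for i in range(1,n):
        if st[i,4]<4: continue
        p=W[l==i];d=p.mean(0);a=np.degrees(np.arctan2(d[1]-C[1],d[0]-C[0]))
        print(nm,st[i,4],ce[i].round(1),d.round(4),"zr",p[:,2].min().round(3),p[:,2].max().round(3),"rad",np.hypot(*(d[:2]-C)).round(4),"ang",a.round(1))
g=reg&(abs(z-.012)<.005)&(V<110)
print("plate rect (m)",cv2.minAreaRect((W[g][:,:2]*1000).astype(np.float32)))
cv2.imwrite("pics/crop0.png",cv2.resize(im[135:240,235:380],None,fx=5,fy=5,interpolation=2))
E
```

```text
disc n 2868 [0.55177578 0.11725133 0.04247085]
circle [0.55494536 0.11581439 0.0975198 ]
thumb 49 [360.2 207. ] [ 0.483  -0.0952  0.0864] zr 0.069 0.093 rad 0.223 ang -108.8
slotlips 15 [296.3 157.3] [0.6364 0.0838 0.0429] zr 0.038 0.046 rad 0.0876 ang -21.4
slotlips 15 [303.9 161.3] [0.6241 0.0616 0.0432] zr 0.041 0.047 rad 0.0878 ang -38.1
blue 339 [335.8 200.2] [ 0.5069 -0.0288  0.0503] zr 0.044 0.057 rad 0.1524 ang -108.4
pegs 23 [260.9 169.5] [0.5932 0.1808 0.0953] zr 0.085 0.101 rad 0.0754 ang 59.5
pegs 18 [308.9 196.2] [0.5151 0.0474 0.0973] zr 0.09 0.102 rad 0.0792 ang -120.2
hex 92 [283.9 182. ] [0.5556 0.1161 0.1014] zr 0.094 0.108 rad 0.0007 ang 21.4
plate rect (m) ((533.55859375, 50.34210205078125), (370.572998046875, 230.13546752929688), 71.21381378173828)
```

View pics/crop0.png

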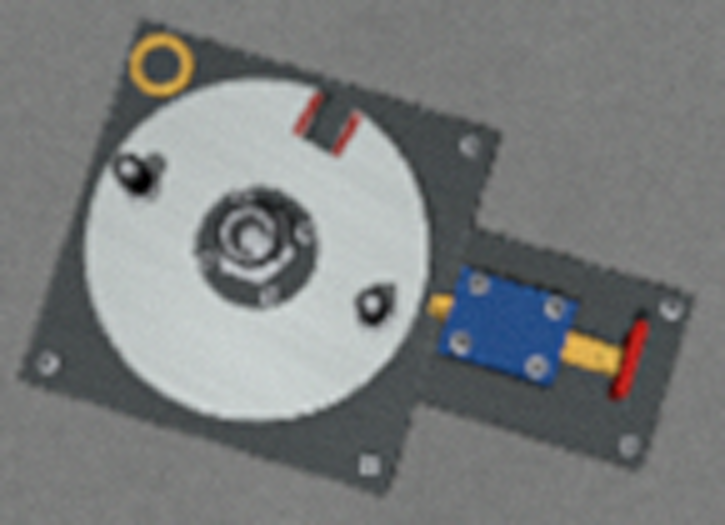

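The crop agrees with the numbers. The axis is at (0.555, 0.116) and the fixture's -y points at -108.7°. The slot is at -29.8°, so the turntable is at about 1.38 rad, with peg A at 60°. I'll push peg A clockwise with shut fingers.

>>> drive_tool:
  commands:
    - [0, 0, 0, 0, 0, -0.8]
    - [0, 0, 0, 0, 0, -0.8]
    - [0, 0, 0, 0, 0, -0.8]
    - [0, 0, 0, 0, 0, -0.75]
    - [-0.78, -0.58, 0, 0, 0, 0]
    - [-0.78, -0.58, 0, 0, 0, 0]
    - [-0.78, -0.58, 0, 0, 0, 0]
    - [-0.78, -0.58, 0, 0, 0, 0]
    - [-0.78, -0.58, 0, 0, 0, 0]
    - [-0.78, -0.58, 0, 0, 0, 0]
    - [-0.78, -0.58, 0, 0, 0, 0]
    - [-0.78, -0.58, 0, 0, 0, 0]
    - [-0.78, -0.58, 0, 0, 0, 0]
    - [-0.78, -0.58, 0, 0, 0, 0]
    - [-0.78, -0.58, 0, 0, 0, 0]
    - [-0.78, -0.58, 0, 0, 0, 0]
    - [0, 0, 0, 0, 0, 0]
    - [0, 0, 0, 0, 0, 0]
  gripper: 1

```text
time: 2.35
tool_pos: [0.5634, 0.1966, 0.2049]
ee_rot: [3.141, -0.002, 3.055]
wrist_force: [-0.0, -0.7, 0.3]
width: 0.0002
finger_force: 0.0
```

```bash
cat >> h.py <<'E'
from scipy.spatial.transform import Rotation as Ro
def plan(wps,p=None,yaw=None):
    """wps: (x,y,z,yaw) -> rows in tool units from the measured pose"""
    o=get_obs();p=np.array(o["tool_pos"]) if p is None else np.array(p);R=Ro.from_euler("xyz",o["ee_rot"])
    for w in wps:
        Rn=Ro.from_euler("xyz",[np.pi,0,w[3]])
        d=R.inv().apply(np.array(w[:3])-p)/.04; rv=(R.inv()*Rn).as_rotvec()/.1
        print([float(round(v,2)) for v in [*d,*rv]]); p=np.array(w[:3]);R=Rn
E
python3 - <<'E'
from h import *
d=np.load("top0.npz");W=d["W"]
for u in(340,370,400):
  print(u,[tuple(W[v,u].round(3)) for v in (112,118,122,126)])
print(get_obs()["tool_pos"],get_obs()["ee_rot"],get_obs()["width"])
E
```

```text
340 [(np.float64(0.764), np.float64(-0.047), np.float64(0.064)), (np.float64(0.731), np.float64(-0.043), np.float64(0.114)), (np.float64(0.734), np.float64(-0.046), np.float64(0.065)), (np.float64(0.735), np.float64(-0.048), np.float64(0.018))]
370 [(np.float64(0.753), np.float64(-0.13), np.float64(0.095)), (np.float64(0.729), np.float64(-0.127), np.float64(0.116)), (np.float64(0.735), np.float64(-0.135), np.float64(0.053)), (np.float64(0.734), np.float64(-0.139), np.float64(0.015))]
400 [(np.float64(0.76), np.float64(-0.221), np.float64(0.066)), (np.float64(0.73), np.float64(-0.212), np.float64(0.108)), (np.float64(0.734), np.float64(-0.223), np.float64(0.053)), (np.float64(0.734), np.float64(-0.231), np.float64(0.009))]
[0.56341512 0.19663802 0.20488561] [ 3.14145012e+00 -1.54755748e-03  3.05474082e+00] 0.00021380561152906552
```

```bash
python3 - <<'E'
from h import *
C=np.array([.555,.116]);r=np.radians
w=lambda t,z=.06:(C[0]+.078*np.cos(r(t)),C[1]+.078*np.sin(r(t)),z,r(t+90))
plan([w(85,.2),w(85)]+[w(t) for t in np.arange(81,-2,-4)])
E
```

```text
[0.03, -0.08, 0.12, 0.0, -0.02, 0.0]
[0.0, -0.0, 3.5, 0.0, 0.0, 0.0]
[-0.14, -0.0, -0.0, 0.0, -0.0, 0.7]
[-0.14, -0.0, -0.0, 0.0, -0.0, 0.7]
[-0.14, -0.0, -0.0, -0.0, -0.0, 0.7]
[-0.14, -0.0, -0.0, 0.0, -0.0, 0.7]
[-0.14, -0.0, -0.0, -0.0, -0.0, 0.7]
[-0.14, -0.0, -0.0, 0.0, -0.0, 0.7]
[-0.14, -0.0, -0.0, 0.0, -0.0, 0.7]
[-0.14, -0.0, -0.0, -0.0, -0.0, 0.7]
[-0.14, -0.0, -0.0, 0.0, -0.0, 0.7]
[-0.14, -0.0, -0.0, 0.0, -0.0, 0.7]
[-0.14, -0.0, -0.0, 0.0, -0.0, 0.7]
[-0.14, -0.0, -0.0, -0.0, -0.0, 0.7]
[-0.14, -0.0, -0.0, 0.0, -0.0, 0.7]
[-0.14, -0.0, -0.0, 0.0, -0.0, 0.7]
[-0.14, -0.0, -0.0, 0.0, -0.0, 0.7]
[-0.14, -0.0, -0.0, 0.0, -0.0, 0.7]
[-0.14, -0.0, -0.0, 0.0, -0.0, 0.7]
[-0.14, -0.0, -0.0, -0.0, -0.0, 0.7]
[-0.14, -0.0, -0.0, -0.0, -0.0, 0.7]
[-0.14, -0.0, -0.0, 0.0, -0.0, 0.7]
[-0.14, -0.0, -0.0, -0.0, -0.0, 0.7]
```

>>> drive_tool:
  commands:
    - [0.03, -0.08, 0.5, 0, 0, 0]
    - [0, 0, 0.7, 0, 0, 0]
    - [0, 0, 0.7, 0, 0, 0]
    - [0, 0, 0.7, 0, 0, 0]
    - [0, 0, 0.5, 0, 0, 0]
    - [0, 0, 0.5, 0, 0, 0]
    - [0, 0, 0, 0, 0, 0]
    - [-0.136, -0.005, 0, 0, 0, 0.7]
    - [-0.136, -0.005, 0, 0, 0, 0.7]
    - [-0.136, -0.005, 0, 0, 0, 0.7]
    - [-0.136, -0.005, 0, 0, 0, 0.7]
    - [-0.136, -0.005, 0, 0, 0, 0.7]
    - [-0.136, -0.005, 0, 0, 0, 0.7]
    - [-0.136, -0.005, 0, 0, 0, 0.7]
    - [-0.136, -0.005, 0, 0, 0, 0.7]
    - [0, 0, 0, 0, 0, 0]

```text
time: 4.35
tool_pos: [0.6028, 0.1793, 0.0632]
ee_rot: [3.139, 0.0, 2.497]
wrist_force: [-0.9, 1.8, 2.0]
width: 0.0004
finger_force: 1.1
```

```bash
python3 - <<'E'
from h import *
o=get_obs();p=o["tool_pos"];d=p[:2]-np.array([.555,.116]);print(p,o["ee_rot"],"theta",np.degrees(np.arctan2(d[1],d[0])),np.hypot(*d),o["wrist_force"])
s=snapshot("top");cv2.imwrite("pics/t1.png",cv2.resize(s["image"][120:240,225:385],None,fx=4,fy=4,interpolation=2))
E
```

```text
[0.60284707 0.17933474 0.0631529 ] [3.13890317e+00 3.40871244e-04 2.49665316e+00] theta 52.93029131951259 0.07937651715809492 [-0.94664203  1.82930111  1.95460995]
```

View pics/t1.png

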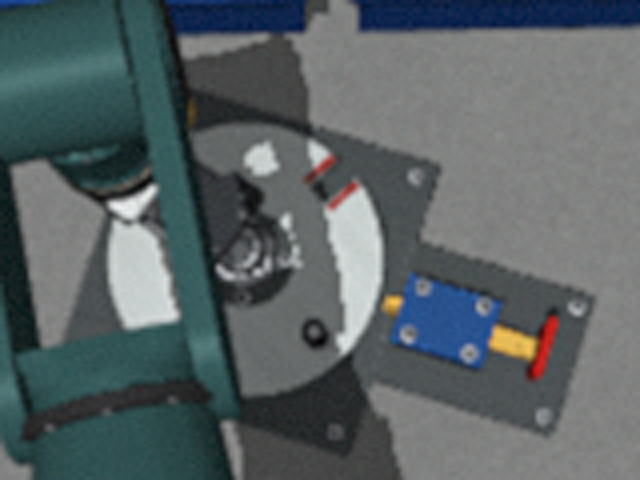

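Peg A is in contact and the slot, now at about (309,165), is turning towards the bolt. I'll continue along the arc.

>>> drive_tool:
  commands:
    - [-0.136, -0.005, 0, 0, 0, 0.7]
    - [-0.136, -0.005, 0, 0, 0, 0.7]
    - [-0.136, -0.005, 0, 0, 0, 0.7]
    - [-0.136, -0.005, 0, 0, 0, 0.7]
    - [-0.136, -0.005, 0, 0, 0, 0.7]
    - [-0.136, -0.005, 0, 0, 0, 0.7]
    - [-0.136, -0.005, 0, 0, 0, 0.7]
    - [-0.136, -0.005, 0, 0, 0, 0.7]
    - [-0.136, -0.005, 0, 0, 0, 0.7]
    - [-0.136, -0.005, 0, 0, 0, 0.7]
    - [-0.136, -0.005, 0, 0, 0, 0.7]
    - [-0.136, -0.005, 0, 0, 0, 0.7]
    - [0, 0, 0, 0, 0, 0]

```text
time: 6.02
tool_pos: [0.6338, 0.1224, 0.0625]
ee_rot: [3.139, 0.0, 1.656]
wrist_force: [0.6, 1.7, 0.5]
width: 0.0007
finger_force: 0.6
```

```bash
cat >> h.py <<'E'
def lips(n="top",name=None):
    C=np.array([.555,.116]);s=snapshot(n);W=cloud(s);im=s["image"]
    hsv=cv2.cvtColor(im,cv2.COLOR_BGR2HSV).astype(int);H,S=hsv[...,0],hsv[...,1]
    rr=np.hypot(W[...,0]-C[0],W[...,1]-C[1])
    m=((H<8)|(H>172))&(S>90)&(abs(W[...,2]-.042)<.012)&(rr<.12)
    k,l,st,ce=cv2.connectedComponentsWithStats(m.astype(np.uint8));A=[]
    for i in range(1,k):
        if st[i,4]<4: continue
        q=W[l==i].mean(0);A.append(np.degrees(np.arctan2(q[1]-C[1],q[0]-C[0])));print(st[i,4],ce[i].round(1),q.round(4),"rad",np.hypot(*(q[:2]-C)).round(4),"ang",A[-1].round(2))
    print("slot ang",np.mean(A))
    if name:cv2.imwrite(name,cv2.resize(im[120:240,225:385],None,fx=4,fy=4,interpolation=2))
E
python3 - <<'E'
from h import *
lips("top","pics/t2.png")
o=get_obs();d=o["tool_pos"][:2]-np.array([.555,.116]);print("theta",np.degrees(np.arctan2(d[1],d[0])),np.hypot(*d))
E
```

```text
11 [315.5 183.4] [0.5582 0.0291 0.042 ] rad 0.087 ang -87.9
9 [313.1 191.9] [0.5332 0.0363 0.0425] rad 0.0826 ang -105.29
slot ang -96.59543815474056
theta 4.639453043636625 0.07865345326110204
```

View pics/t2.png

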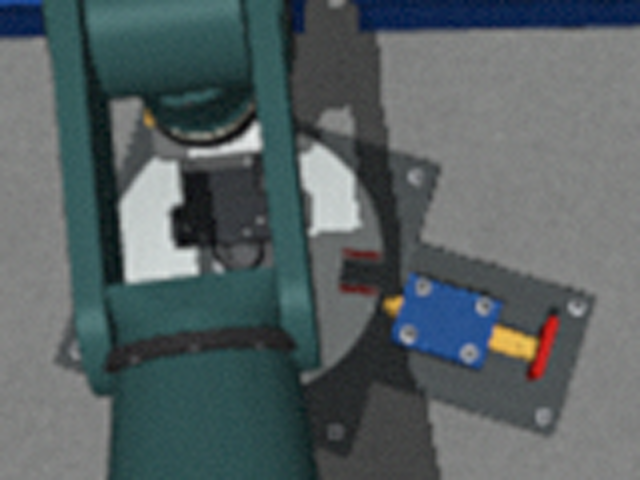

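The slot is at (314,188), i.e. -96.6°, and has about 12° still to go.

>>> drive_tool:
  commands:
    - [-0.136, -0.005, 0, 0, 0, 0.7]
    - [-0.136, -0.005, 0, 0, 0, 0.7]
    - [-0.085, -0.002, 0, 0, 0, 0.4]
    - [0, 0, 0, 0, 0, 0]
    - [0, 0, 0, 0, 0, 0]

```text
time: 6.7
tool_pos: [0.6327, 0.1079, 0.0615]
ee_rot: [-3.141, 0.0, 1.476]
wrist_force: [0.4, 1.6, 1.6]
width: 0.0005
finger_force: 0.8
```

```bash
python3 - <<'E'
from h import *
lips("top")
o=get_obs();d=o["tool_pos"][:2]-np.array([.555,.116]);print("theta",np.degrees(np.arctan2(d[1],d[0])),np.hypot(*d))
# fixture direction again: bolt/guide/thumb centroids
d=np.load("top0.npz");W,im=d["W"],d["im"]
hsv=cv2.cvtColor(im,cv2.COLOR_BGR2HSV).astype(int);H,S=hsv[...,0],hsv[...,1]
for (a,b) in [((20,30),"brass")]:
    m=(H>a[0]-8)&(H<a[1])&(S>110)&(W[...,2]>.03)&(W[...,2]<.055);m[:,:318]=0;m[:,362:]=0;m[:185]=0;m[215:]=0
    k,l,st,ce=cv2.connectedComponentsWithStats(m.astype(np.uint8))
    for i in range(1,k):
        if st[i,4]>3:
            q=W[l==i].mean(0);print(b,st[i,4],ce[i].round(1),q.round(4),np.degrees(np.arctan2(q[1]-.116,q[0]-.555)))
E
```

```text
14 [314.6 188.6] [0.5427 0.0317 0.0439] rad 0.0852 ang -98.31
9 [311.9 197.1] [0.5181 0.0402 0.0419] rad 0.0843 ang -115.98
slot ang -107.14264593144108
theta -5.988702138078086 0.07811276681030277
brass 13 [322.4 196.2] [0.52   0.0096 0.0425] -108.2153418146232
brass 58 [353.  205.9] [ 0.49   -0.0787  0.0432] -108.45192047972924
```

The slot is within 1.5° of line. I'll nudge it a little further, back off and lift.

>>> drive_tool:
  commands:
    - [-0.045, 0, 0, 0, 0, 0.2]
    - [0, 0, 0, 0, 0, 0]
    - [0, 0, 0, 0, 0, 0]
    - [0.2, 0, 0, 0, 0, 0]
    - [0.3, 0, 0, 0, 0, 0]
    - [0, 0, -0.6, 0, 0, 0]
    - [0, 0, -0.8, 0, 0, 0]
    - [0, 0, -0.8, 0, 0, 0]
    - [0, 0, -0.8, 0, 0, 0]
    - [0, 0, 0, 0, 0, 0]

```text
time: 8.0
tool_pos: [0.6369, 0.1267, 0.185]
ee_rot: [3.135, -0.001, 1.455]
wrist_force: [0.8, -0.4, 0.4]
width: 0.0006
finger_force: 0.0
```

```bash
python3 - <<'E'
from h import *
lips("top","pics/t3.png")
E
```

```text
13 [314.6 189.2] [0.541  0.0318 0.0418] rad 0.0853 ang -99.44
11 [311.4 197.6] [0.5164 0.0417 0.0435] rad 0.0837 ang -117.47
slot ang -108.45228847335088
```

View pics/t3.png

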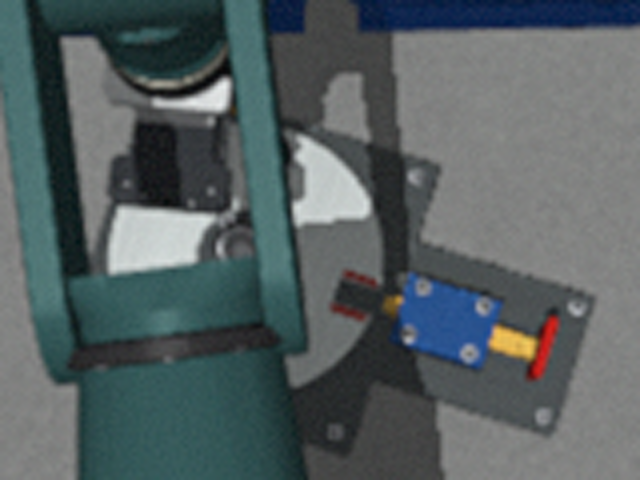

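The slot at (313,193) now lines up with the bolt, at -108.5° against -108.6°. Next I'll go behind the thumb plate.

```bash
python3 - <<'E'
from h import *
C=np.array([.555,.116]);a=np.radians(71.4);u=np.array([np.cos(a),np.sin(a)])
w=lambda r,z:(*(C-r*u),z,a)
p=get_obs()["tool_pos"]
plan([(p[0],p[1],.19,a),w(.262,.19),w(.262,.062),w(.206,.062)])
E
```

```text
[0.0, 0.0, -0.19, 0.02, -0.01, 2.09]
[-7.44, -1.83, -0.0, 0.0, 0.0, 0.0]
[0.0, -0.0, 3.2, 0.0, 0.0, 0.0]
[1.4, 0.0, 0.0, 0.0, 0.0, 0.0]
```

>>> drive_tool:
  commands:
    - [0, 0, -0.1, 0, 0, 0.7]
    - [0, 0, -0.1, 0, 0, 0.7]
    - [0, 0, 0, 0, 0, 0.69]
    - [-0.744, -0.183, 0, 0, 0, 0]
    - [-0.744, -0.183, 0, 0, 0, 0]
    - [-0.744, -0.183, 0, 0, 0, 0]
    - [-0.744, -0.183, 0, 0, 0, 0]
    - [-0.744, -0.183, 0, 0, 0, 0]
    - [-0.744, -0.183, 0, 0, 0, 0]
    - [-0.744, -0.183, 0, 0, 0, 0]
    - [-0.744, -0.183, 0, 0, 0, 0]
    - [-0.744, -0.183, 0, 0, 0, 0]
    - [-0.744, -0.183, 0, 0, 0, 0]
    - [0, 0, 0, 0, 0, 0]
    - [0, 0, 0.8, 0, 0, 0]
    - [0, 0, 0.8, 0, 0, 0]
    - [0, 0, 0.8, 0, 0, 0]
    - [0, 0, 0.8, 0, 0, 0]
    - [0, 0, 0, 0, 0, 0]

```text
time: 10.42
tool_pos: [0.4681, -0.1304, 0.0574]
ee_rot: [-3.133, -0.001, 1.247]
wrist_force: [-0.5, -0.3, -0.6]
width: 0.0001
finger_force: 0.0
```

```bash
python3 - <<'E'
from h import *
lips("top","pics/t4.png")
C=np.array([.555,.116]);a=np.radians(71.4);u=np.array([np.cos(a),np.sin(a)]);n=np.array([u[1],-u[0]])
o=get_obs();d=o["tool_pos"][:2]-C;print("fix x,y",d@n,d@u,o["tool_pos"][2],o["ee_rot"])
E
```

```text
13 [314.6 189.2] [0.5409 0.0318 0.043 ] rad 0.0854 ang -99.53
11 [311.4 197.6] [0.5164 0.0417 0.0431] rad 0.0837 ang -117.44
slot ang -108.48569053296347
fix x,y -0.0019174726107872326 -0.26151966552082195 0.0596949282727684 [-3.13730721e+00 -7.17026458e-04  1.24671244e+00]
```

View pics/t4.png

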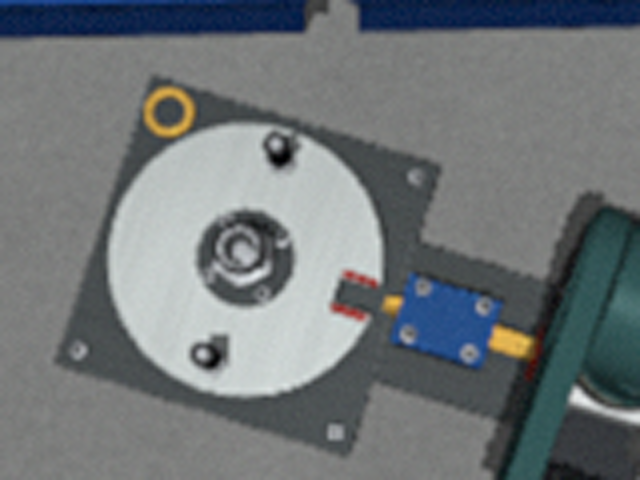

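The slot faces the bolt, the fitting is still standing, and the tool is behind the thumb plate. I'll push now.

>>> drive_tool:
  commands:
    - [0.15, 0, 0, 0, 0, 0]
    - [0.15, 0, 0, 0, 0, 0]
    - [0.1, 0, 0, 0, 0, 0]
    - [0.1, 0, 0, 0, 0, 0]
    - [0.1, 0, 0, 0, 0, 0]
    - [0.1, 0, 0, 0, 0, 0]
    - [0.1, 0, 0, 0, 0, 0]
    - [0.1, 0, 0, 0, 0, 0]
    - [0.1, 0, 0, 0, 0, 0]
    - [0.1, 0, 0, 0, 0, 0]
    - [0.1, 0, 0, 0, 0, 0]
    - [0.1, 0, 0, 0, 0, 0]
    - [0.05, 0, 0, 0, 0, 0]
    - [0, 0, 0, 0, 0, 0]

```text
time: 12.22
tool_pos: [0.4882, -0.0809, 0.0613]
ee_rot: [3.141, -0.001, 1.246]
wrist_force: [0.5, -1.1, 0.1]
width: 0.0004
finger_force: 0.5
```

>>> drive_tool:
  commands:
    - [0.05, 0, 0, 0, 0, 0]
    - [0.05, 0, 0, 0, 0, 0]
    - [0.05, 0, 0, 0, 0, 0]
    - [0, 0, 0, 0, 0, 0]

```text
time: 12.72
tool_pos: [0.4887, -0.0793, 0.0614]
ee_rot: [-3.141, 0.008, 1.245]
wrist_force: [-3.8, -11.0, 1.4]
width: 0.0002
finger_force: 5.9
```

>>> drive_tool:
  commands:
    - [0.04, 0, 0, 0, 0, 0]
    - [0, 0, 0, 0, 0, 0]

```text
time: 12.98
tool_pos: [0.4887, -0.0794, 0.0614]
ee_rot: [-3.141, 0.011, 1.245]
wrist_force: [-5.3, -15.3, 3.5]
width: 0.0003
finger_force: 7.8
```

```bash
python3 - <<'E'
from h import *
lips("top","pics/t5.png")
E
```

```text
13 [314.3 189.2] [0.5411 0.0327 0.0435] rad 0.0845 ang -99.51
11 [311.4 197.6] [0.5164 0.0417 0.0433] rad 0.0837 ang -117.46
slot ang -108.48087694506171
```

View pics/t5.png

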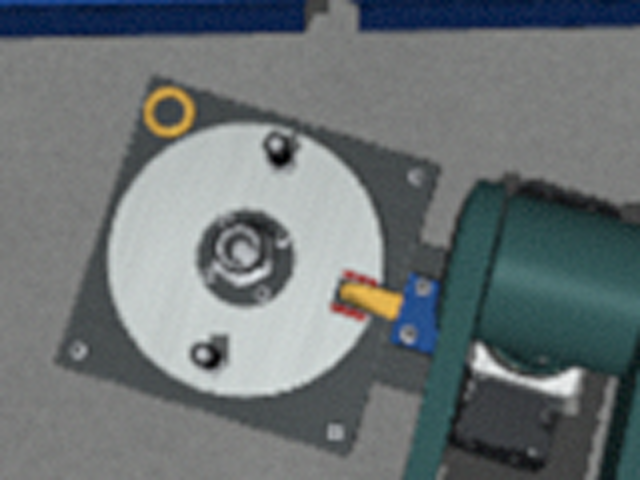

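The brass nose reaches about 26 mm into the slot, and the push meets a firm stop. I'll back off and lift clear.

>>> drive_tool:
  commands:
    - [-0.3, 0, 0, 0, 0, 0]
    - [-0.5, 0, 0, 0, 0, 0]
    - [0, 0, -0.8, 0, 0, 0]
    - [0, 0, -0.8, 0, 0, 0]
    - [0, 0, -0.8, 0, 0, 0]
    - [0, 0, -0.8, 0, 0, 0]
    - [-0.8, 0, 0, 0, 0, 0]
    - [-0.8, 0, 0, 0, 0, 0]
    - [-0.8, 0, 0, 0, 0, 0]
    - [0, 0, 0, 0, 0, 0]
    - [0, 0, 0, 0, 0, 0]

```text
time: 14.4
tool_pos: [0.4497, -0.1946, 0.1891]
ee_rot: [-3.141, -0.002, 1.246]
wrist_force: [-0.4, 0.8, -0.0]
width: 0.0006
finger_force: 0.0
```

```bash
python3 - <<'E'
from h import *
lips()
s=snapshot("top");im=s["image"];W=cloud(s);C=np.array([.555,.116])
hsv=cv2.cvtColor(im,cv2.COLOR_BGR2HSV).astype(int);H,S=hsv[...,0],hsv[...,1]
reg=np.zeros(H.shape,bool);reg[135:240,235:380]=1
m=reg&((H<8)|(H>172))&(S>90)&(W[...,2]>.06);q=W[m].mean(0);print("thumb",m.sum(),q,np.hypot(*(q[:2]-C)))
b=reg&(H>12)&(H<30)&(S>110)&(abs(W[...,2]-.042)<.01);r=np.hypot(*(W[b][:,:2]-C).T);print("nose r",np.sort(r)[:4])
cv2.imwrite("pics/t6.png",cv2.resize(im[120:240,225:385],None,fx=4,fy=4,interpolation=2))
E
```

```text
12 [314.3 189.1] [0.5413 0.0326 0.0435] rad 0.0845 ang -99.36
11 [311.4 197.6] [0.5165 0.0417 0.0424] rad 0.0837 ang -117.4
slot ang -108.38197821415748
thumb 42 [ 0.4931646  -0.06511858  0.08740865] 0.19138327322349669
nose r [0.07400166 0.07463594 0.07615526 0.07669579]
```

View pics/t6.png

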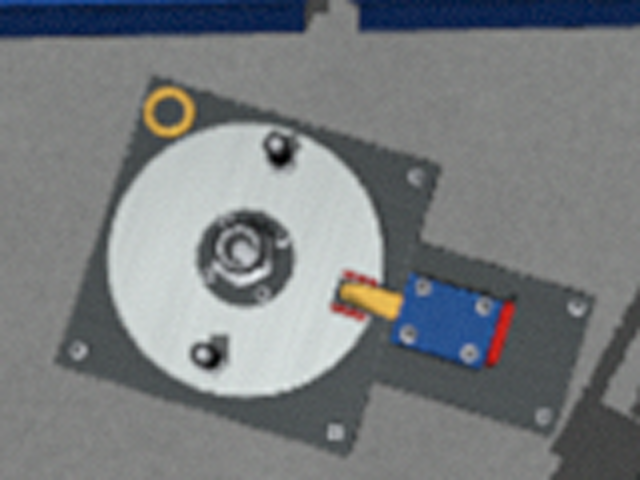

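The thumb plate, at (350,203) in the full image, now sits against the guide. It moved about 32 mm, and the nose is at r = 74 mm. The fitting is standing in place and the arm touches nothing.

```bash
python3 -c "
from bench import close_job
print(close_job())"
```

```text
the job is handed in; nothing more can be done
None
```

The turntable's slot is lined up with the lock bolt and the bolt is pushed home against its stop, the fitting still stands on its spigot, and I handed the job in at about 14.5 s; no verdict was returned.

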